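Charge the ashing furnace by its lift lever

ROBOT

A 6-joint arm with a two-finger parallel gripper is mounted at the origin on a cart in front of the work surface, level with it; the furniture and walls round the work are solid. World frame = base frame: x ahead of the robot, y to its left, z up, the work surface at z = 0. Lengths are in mm, angles in rad, forces in N, time in s.
With the tool pointing down it reaches from about 300 to 875 mm from the base axis. Payload 6.4 kg.
Tool frame: the origin (TCP) lies midway between the tips of the shut fingers; the grasp point (between the pads) lies env.hold_point_z behind it (env.hold_point_z is the distance from the TCP to the grasp point, in mm); z points along the fingers, y is the line along which they close (so a half turn about z gives the same grasp; the last joint's range is limited). The gripper opens to 85 mm and grips with 20 to 120 N. Pads are 22 mm wide; open, the fingers measure 114 mm over their backs; the gripper's body (76 mm by 85 mm) begins 54 mm behind the grasp point. The pads swing forward as they close: fully open they stand 13 mm farther back than shut.
Start: joints at [-1.445, 0.181, 1.607, -0, 1.354, -0.206], TCP at [187.32, -543.647, 231.288] pointing down, gripper open.
Joint ranges: [-2.99, 2.99], [-0.89, 2.07], [0.3, 2.58], [-1.14, 4.28], [0, 2.63], [-3.12, 3.12]. Speed limits (rad/s): [2.57, 2.57, 3.01, 3.14, 3.14, 3.14].

INTERFACE

Orientations are given as [roll, pitch, yaw] about the fixed x, y, z axes, in that order (R = Rz(yaw) Ry(pitch) Rx(roll)).
In Python, from rig import env gives the robot as it stands. The module is installed in compiled form; this text tells all that it offers.
- The arm moves only by the shell command python3 -m handwheel 'ROWS' [FORCE]. ROWS is a JSON object of lists of equal length, an entry for each row: "grip": the closure, from -1 (fully open) to 1 (shut); "slide": the shift along the tool's x, y, z in cm, a list of three; "yaw": the turn about the tool's z in rad. In form: {"grip": [grip, ...], "slide": [[tx, ty, tz], ...], "yaw": [yaw, ...]}. A call has 1 to 12 rows; each row is the pose to reach, as a shift and turn from the pose commanded when the call began, along the tool's axes at that moment; what a row does not reach only later rows make up. A row lasts 1/10 s, in which the tool goes at most 50 mm and 8.59 degrees, less where a joint would pass 70% of its speed; a pose out of reach is approached as far as the arm can. A call with a gripper value outside its range is refused whole. The fingers move at their own pace and stop on an object; FORCE is the grip in N (left out, the last holds). Time passes only in rows, so rows that repeat a pose let the fingers close. It gives the time, the measured TCP pose, the force, the opening and the grip force at its end, in the units of the state.
- env.state(): the state, without advancing time (a new reading comes with each control period).
- env.get_image(name): name is "scene" or "top" or "wrist"; returns (picture, depth): 420x560x3 uint8, blue, green, red; 420x560 float32, mm along the optical axis (not along the pixel's ray), 0 where there is no reading.
- env.camera_info(name): a dict with "fx", "fy", "cx", "cy" (pixels), "world_from_camera" (4x4, takes a point from camera to world coordinates). Camera axes: x right, y up, looking along -z (the intrinsics and any distortion apply to the point x, -y, -z); pixel columns grow to the right and rows downward; lengths in mm; the calibration is good to about 2 mm. A picture is of the moment at which its call begins: read the wrist's pose just before it. camera_info takes no time and is no camera call; for the wrist camera it gives the pose at the moment of the call.
- env.job_done(): hands the job in; it is judged then, once.
The state is a dict: "t": time; "joints": joint angles; "qvel": joint speeds; "tau": joint torques, N m; "tool_pos": TCP position; "tcp_rot": TCP orientation; "contact_force": force on the tool from outside, world axes, zero at the start; "torque": the same for the moment, N m; "width": finger opening in mm; "grasp_force": force on a finger pad.
Only numpy, scipy, OpenCV 4.12 (cv2) and the standard library are available. Lean on these libraries where they do the work, as an engineer would, in place of code of your own. Each camera call takes 0.05 s, during which the arm holds its last target. There are 200 camera calls.

TASK

Charge the small white ashing furnace: press the black paddle of its long lift lever down until the heavy door flap swings up and stays up on its catch when you let go of the lever, push the sliding hearth with the crucible fully home by its upright steel push plate, then press down the catch's small black tab so that the door falls fully shut, and move clear. Work with the fingertips only: do not touch the door or the crucible with the robot, keep the crucible upright in its tray, and leave everything else on the bench where it is.

Things in the scene. Friction and masses are not known exactly. Their poses are not given: they have to be found in the camera images.
- furnace: Fixed white bench furnace, casing 200 deep x 220 wide x 254 mm high, on a steel base plate reaching 190 mm out in front (290 wide, top 14 mm above the bench). Origin: on the bench under the middle of the casing's front face; x points into the chamber, y left (seen facing the front), z up. 'In front' means along -x. Chamber mouth 94 mm wide, 38 to 132 mm high. All hinges lie along y.
- flap: Steel door flap, 132 wide x 90 high x 24 mm thick, about 1.15 kg. Origin on its hinge shaft, at furnace (-14, 0, 148) mm. Shut, it hangs over the mouth; it swings outward and up. Raised, it reaches about 110 mm in front of the casing, 120 to 165 mm high. A crank roller at its right lies on the lever's short end, one at its left lands on the catch. Damped: it falls shut in about a second.
- flap_joint (a joint): Door angle in rad: 0 shut, about 1.40 resting on the catch, 1.62 the end of its swing.
- lift_lever: Steel lever in a fork at the right of the door. Origin on its pivot, at furnace (-104, -125, 136) mm. The long arm rises forward, at rest 0.455 rad above the level, and ends in the paddle; the short arm reaches back under the door's roller. A spring returns it when let go.
- lift_lever_joint (a joint): Lever angle in rad: 0 at rest (paddle up), growing as the paddle is pressed down; the door passes its catch at about 0.83, the end stop is at 0.90. Pressing takes 5 to 16 N, most near the end, and more when fast (0.07 m/s is a good speed).
- lever_paddle (a point): Middle of the top of the black paddle at the lever's long end (50 mm along the lever, 40 wide, 10 thick), 160 mm along the lever from the pivot and 8 mm above its axis line. At rest 213 mm above the bench and 244 mm in front of the casing, half way 144 and 264 mm, at the stop 75 and 252 mm.
- hearth: Sliding hearth: white ceramic tray (70 x 75 mm, floor 60 mm above the bench, rim 7 mm) on a carriage, with a flat steel bar forward through a dark guide block to the push plate. Its origin is the furnace's when the slide is out. Slides along furnace x; the shut door blocks it.
- hearth_joint (a joint): Hearth travel in m: 0 pulled out, 0.165 fully home (end stop). Takes about 2 N plus 25 N per m/s.
- push_plate (a point): On the front face of the steel push plate, mid-width, 70 mm above the bench. The plate is 56 mm wide, 8 mm thick and stands from 34 to 92 mm above the bench. It is 360 mm in front of the casing when out, 195 mm when home; push it along furnace +x.
- catch: Sprung catch in a fork at the left of the door: a short upright strut that swings under the door's left roller, and a bar forward to the tab. Origin on its pivot, at furnace (-52, 125, 85) mm.
- catch_joint (a joint): Catch angle in rad: 0 while the door is shut, pushed aside up to about 0.3 as the door goes up, 0 when it has sprung under the roller, 0.42 its stop; pressing the tab down increases it. The door is let go at about 0.17; press to 0.3 or more.
- catch_tab (a point): Middle of the top of the catch's black tab (36 x 36 mm), 113 mm in front of the catch's pivot and 33 mm above it, so about 118 mm above the bench and 165 mm in front of the casing; the free travel down is about 45 mm, taking about 3 to 6 N.
- crucible: White porcelain crucible, 42 mm across, 35 mm high, standing loose in the hearth's tray. Origin at the middle of its underside.
- crucible_lid: Bystander: the crucible's white porcelain lid, 45 mm across, 13 mm high. Origin at the middle of its underside.
- reagent_bottle: Bystander: clear glass reagent bottle, 58 mm across, 110 mm high. Origin at the middle of its underside.
- crucible_tongs: Bystander: steel crucible tongs lying flat, 219 mm long. Origin at the middle of its underside.
- glass_dish: Bystander: round glass dish, 101 mm across, 39 mm high. Origin at the middle of its underside.
- timer: Bystander: white bench timer, 58 x 62 x 18 mm. Origin at the middle of its underside.
- logbook: Bystander: blue logbook lying flat, 183 x 133 x 12 mm. Origin at the middle of its underside.

How it is judged (in metres and radians):
On the way, in this order (a step that is already met when the one before it is completed fails the run):
1. the door is up on its catch and stays there with the robot off the lever (value of joint flap_joint above 1.3 rad and not (contact force between the fingers and lift_lever above 0.3 N) and value of joint lift_lever_joint below 0.5 rad), for 0.3 s.
2. the hearth is fully home, with the crucible in the chamber, while the door is still up (value of joint flap_joint above 1.3 rad and value of joint hearth_joint above 0.157 m and x of crucible in the frame of furnace above 0.02 m and angle between crucible's own z axis and vertical below 0.15 rad), for 0.3 s.
3. the door has fallen shut (value of joint flap_joint below 0.06 rad and value of joint hearth_joint above 0.157 m and x of crucible in the frame of furnace above 0.02 m and angle between crucible's own z axis and vertical below 0.15 rad), for 0.3 s.
At the end, for the whole second after the job is handed in: The door is shut (within 0.06 rad), the hearth is home (within 8 mm of its stop), and the crucible stands upright (within 0.15 rad) and at rest inside the chamber (all of step 3 and linear speed of crucible below 0.02 m/s); the robot touches nothing.
It fails at once if the robot touches the door (contact force between any of the fingers, the arm and flap above 1 N).
It fails at once if the robot touches the crucible (contact force between any of the fingers, the arm and crucible above 0.5 N).
It fails at once if the crucible is lifted off its tray or tipped (height (world z) of crucible above 0.085 m or angle between crucible's own z axis and vertical above 0.4 rad).
It fails at once if another thing on the bench is moved by more than 30 mm or lifted (distance of any of crucible_lid, reagent_bottle, crucible_tongs, glass_dish, timer, logbook from where it was at the start of the episode above 0.03 m).
It also fails if it takes over 69 s, if anything falls off the work surface, if the arm or the gripper's body presses on something with over 40 N, if the wrist force passes 120 N, or if a joint passes its speed limit or range.

## Working session

There is one attempt and no reset: what is moved stays moved. The work goes in short steps, Python scripts to look and compute and a shell command to move; the robot and the scene stay as the last step left them, time stands still between calls to the robot, and variables do not carry over. Pictures are saved under pics/ and viewed, at most 10 in all, crops included, and the job is handed in when it is done.

```bash
mkdir -p pics; ls
cat > h.py <<'E'
import numpy as np, cv2
from rig import env
def snap(n,f):
    im,d=env.get_image(n); cv2.imwrite('pics/'+f+'.png',im); np.savez('pics/'+f+'.npz',im=im,d=d,**{k:np.array(v) for k,v in env.camera_info(n).items() if k in('fx','fy','cx','cy','world_from_camera')})
    return im,d
def pt(f,u,v,z=None):
    a=np.load('pics/'+f+'.npz'); T=a['world_from_camera']; r=np.array([(u-a['cx'])/a['fx'],-(v-a['cy'])/a['fy'],-1.])
    w=T[:3,:3]@r
    s=a['d'][int(v),int(u)] if z is None else (z-T[2,3])/w[2]
    return T[:3,3]+s*w
E
python3 - <<'E'
from h import *
for n in('scene','top'):
    snap(n,n+'0'); i=env.camera_info(n); print(n,{k:(v if k!='world_from_camera' else np.round(v,3).tolist()) for k,v in i.items()})
s=env.state();print(s)
print(env.hold_point_z)
E
```

```text
pics
scene {'fx': 426.05956542132645, 'fy': 426.05956542132645, 'cx': 282.9688458897299, 'cy': 203.39499019447095, 'world_from_camera': [[-0.767, 0.469, -0.437, -25.77], [-0.641, -0.544, 0.542, 696.871], [0.017, 0.696, 0.718, 1090.917], [0.0, 0.0, 0.0, 1.0]]}
top {'fx': 395.82577943760253, 'fy': 395.82577943760253, 'cx': 284.91242373278897, 'cy': 208.8024818421756, 'world_from_camera': [[-0.013, 0.999, -0.051, 458.398], [-1.0, -0.014, -0.015, -50.592], [-0.015, 0.051, 0.999, 1369.859], [0.0, 0.0, 0.0, 1.0]]}
{'t': 0.1, 'joints': array([-1.44528258e+00,  1.81459209e-01,  1.60788693e+00, -2.58881307e-07,
        1.35379248e+00, -2.06336877e-01]), 'qvel': array([-1.27295407e-03, -4.71789630e-04, -3.46181460e-03, -2.42221561e-04,
        4.48851869e-05, -1.33082615e-03]), 'tau': array([ 5.55638653e-04, -4.45876408e+01, -3.52237022e+01, -3.12346110e-04,
        4.08394917e-03,  5.24293739e-05]), 'tool_pos': array([ 187.26580048, -543.14054152,  230.4886625 ]), 'tcp_rot': array([-3.14007943e+00, -3.16483941e-04,  3.31850439e-01]), 'contact_force': array([-0.23214113,  0.16596946, -0.23644911]), 'torque': array([-0.05034802, -0.00039895, -0.03676128]), 'grasp_force': 0.0, 'width': 85.3476021339683}
18.700000000000003
```

View pics/top0.png

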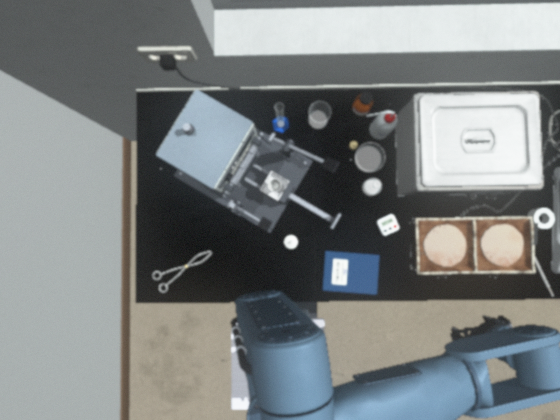

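View pics/scene0.png

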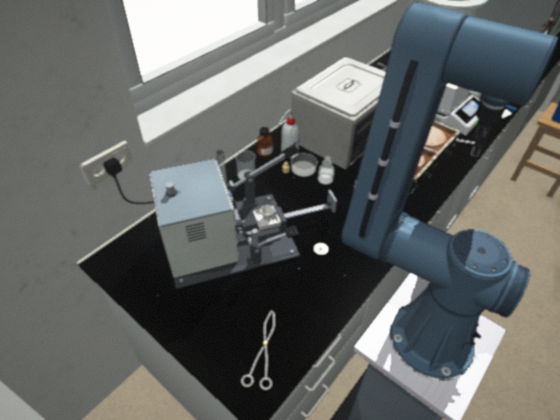

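The top view shows the furnace casing at about (207,140), its front facing lower right. The push plate is at (337,220), the lever paddle near (330,162) and the catch near (245,212). The scene view agrees.

Run:
```python
from h import *
im=cv2.imread('pics/top0.png')[80:250,140:390]
cv2.imwrite('pics/c1.png',cv2.resize(im,None,fx=3.2,fy=3.2,interpolation=cv2.INTER_CUBIC))
for u,v in((207,140),(333,163),(337,220),(275,185),(185,180),(250,100)): print(u,v,pt('top0',u,v).round(1))
# casing top mask: points with z ~254
a=np.load('pics/top0.npz');T=a['world_from_camera'];d=a['d']
V,U=np.mgrid[0:420,0:560];c=np.stack([(U-a['cx'])/a['fx']*d,-(V-a['cy'])/a['fy']*d,-d],-1);P=c@T[:3,:3].T+T[:3,3]
m=(abs(P[...,2]-254)<8)&(U<270)&(V<200)&(V>85)
m=cv2.morphologyEx(m.astype(np.uint8),cv2.MORPH_OPEN,np.ones((5,5)))
n,l,st,_=cv2.connectedComponentsWithStats(m);k=1+st[1:,4].argmax();m=l==k
print(st[k],np.median(P[m][:,2]))
r=cv2.minAreaRect(P[m][:,:2].astype(np.float32));print(r,cv2.boxPoints(r))
```

```text
207 140 [714.9 185.5 255.8]
333 163 [ 649.5 -176.   218.7]
337 220 [ 487.3 -209.5    3.8]
275 185 [6.047e+02 4.000e-01 6.420e+01]
185 180 [632.4 313.8  12.3]
250 100 [914.   87.6  -1.1]
[ 157   90   95   98 5181] 254.78216062998126
((721.0938110351562, 195.2136688232422), (200.85888671875, 224.06497192382812), 58.961971282958984) [[573.31946 166.92792]
 [765.30396  51.39846]
 [868.86816 223.49942]
 [676.88367 339.02887]]
```

View pics/c1.png

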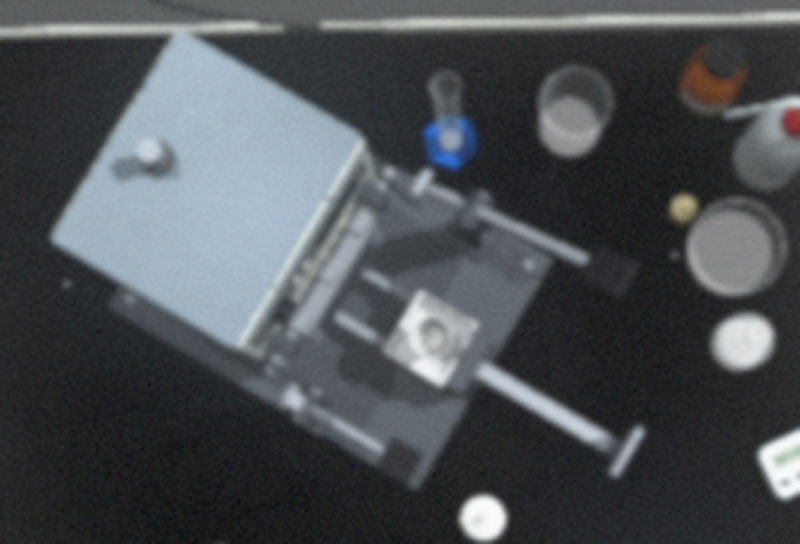

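```bash
cat >> h.py <<'E'
a0=np.deg2rad(58.96);O=np.array([669.3,109.2]);X=np.array([np.cos(a0),np.sin(a0)]);Y=np.array([-X[1],X[0]])
def f(p): d=np.asarray(p)[:2]-O; return np.array([d@X,d@Y,p[2]]).round(1)
def st():
    s=env.state();print('t',round(s['t'],2),'tcp_f',f(s['tool_pos']),'rot',s['tcp_rot'].round(3),'F',s['contact_force'].round(1),'j',s['joints'].round(2),'w',round(s['width']))
E
python3 - <<'E'
from h import *
st()
for n,u,v in(('paddle',330.6,164.4),('plate',336.2,220.6),('tab',265.6,223.6)):
    for z in (None,{'paddle':213,'plate':92,'tab':118}[n]): print(n,f(pt('top0',u,v,z)))
a=np.load('pics/top0.npz');T=a['world_from_camera'];d=a['d']
V,U=np.mgrid[0:420,0:560];c=np.stack([(U-a['cx'])/a['fx']*d,-(V-a['cy'])/a['fy']*d,-d],-1);P=c@T[:3,:3].T+T[:3,3]
for n,m in (('box',(U>395)&(V<200)&(V>90)),('mid',(U>340)&(U<395)&(V<300)&(V>90)),('near',(U>410)&(V>210)&(V<300))):
    q=P[m];print(n,q[:,2].max(),[ (q[q[:,2]>h].min(0).round(),q[q[:,2]>h].max(0).round()) for h in (150,) if (q[:,2]>h).any()])
R=cv2.Rodrigues
from scipy.spatial.transform import Rotation as Ro
s=env.state();w=np.array(env.camera_info('wrist')['world_from_camera']);print(Ro.from_euler('xyz',s['tcp_rot']).inv().apply(w[:3,3]-s['tool_pos']))
E
```

```text
t 0.1 tcp_f [-807.5   76.6  230.5] rot [-3.14  -0.     0.332] F [-0.2  0.2 -0.2] j [-1.45  0.18  1.61 -0.    1.35 -0.21] w 85
paddle [-250.6 -123.6  215.7]
paddle [-250.6 -124.1  213. ]
plate [-358.1    1.3   88.9]
plate [-357.8    1.5   92. ]
tab [-167.9  124.1  119.7]
tab [-167.8  124.1  118. ]
box 1369.8592850462112 [(array([ 458., -768.,  150.]), array([ 849.,  -51., 1370.]))]
mid 1369.8592850462112 [(array([ 458., -372.,  151.]), array([ 811.,  -51., 1370.]))]
near 1369.8592850462112 [(array([ 458.,  -51., 1370.]), array([ 458.,  -51., 1370.]))]
[  73.38501924   -0.70829077 -141.48075513]
```

```bash
python3 -m handwheel '{"grip":[1,1,1,1,1,1,1,1,1,1,1,1],"slide":[[0,0,-3],[0,0,-6],[2,-1.5,-6],[4,-3,-6],[6,-4.5,-6],[8,-6,-6],[10,-7.5,-6],[12,-9,-6],[14,-10.5,-6],[16,-12,-6],[18,-13.5,-6],[20,-15,-6]],"yaw":[-0.14,-0.28,-0.42,-0.56,-0.7,-0.84,-0.98,-1.12,-1.26,-1.4,-1.54,-1.68]}' 40; python3 -c "
from h import *
st()"
```

```text
t: 1.3
tool_pos: [327.9, -335.6, 290.9]
tcp_rot: [-3.142, -0.001, 2.017]
contact_force: [-0.6, 0.2, 1.6]
width: 0.1
grasp_force: 0.0
t 1.3 tcp_f [-557.1   63.2  290.9] rot [-3.142e+00 -1.000e-03  2.017e+00] F [-0.6  0.2  1.6] j [-1.05 -0.11  1.79  0.    1.47 -1.5 ] w 0
```

```bash
python3 -m handwheel '{"grip":[1,1,1,1,1],"slide":[[0,0,0],[0,0,0],[0,0,0],[0,0,0],[0,0,0]],"yaw":[-0.15,-0.3,-0.45,-0.583,-0.583]}' ; python3 -c "
from h import *
st()"
```

```text
t: 1.8
tool_pos: [327.4, -336.4, 290.9]
tcp_rot: [3.141, -0.001, 2.596]
contact_force: [-0.3, -0.6, -0.0]
width: -0.1
grasp_force: 0.0
t 1.8 tcp_f [-558.1   63.1  290.9] rot [ 3.141e+00 -1.000e-03  2.596e+00] F [-0.3 -0.6 -0. ] j [-1.05 -0.11  1.79  0.    1.47 -2.08] w 0
```

```bash
python3 -m handwheel '{"grip":[1,1,1,1,1,1,1,1,1,1,1,1],"slide":[[-2,3.1,0],[-4,6.2,0],[-6,9.3,0],[-8,12.4,0],[-10,15.5,0],[-12,18.6,0],[-14,21.7,0],[-16,25,0],[-18,29,0],[-18.8,31,1],[-18.8,31,3],[-18.8,31,4]],"yaw":[0,0,0,0,0,0,0,0,0,0,0,0]}'
python3 - <<'E'
from h import *
st()
a,_=snap('wrist','w1');b,_=snap('scene','s1')
cv2.imwrite('pics/v1.png',np.hstack([cv2.resize(a,(400,300)),cv2.resize(b[100:310,150:430],(400,300))]))
E
```

```text
t: 3.0
tool_pos: [648.9, -168.5, 248.6]
tcp_rot: [-3.141, -0.003, 2.593]
contact_force: [-0.3, -0.3, -0.4]
width: -0.5
grasp_force: 0.0
t 3.0 tcp_f [-248.5 -125.7  248.6] rot [-3.141e+00 -3.000e-03  2.593e+00] F [-0.3 -0.3 -0.4] j [-0.43  0.38  1.32 -0.    1.44 -1.45] w -1
```

View pics/v1.png

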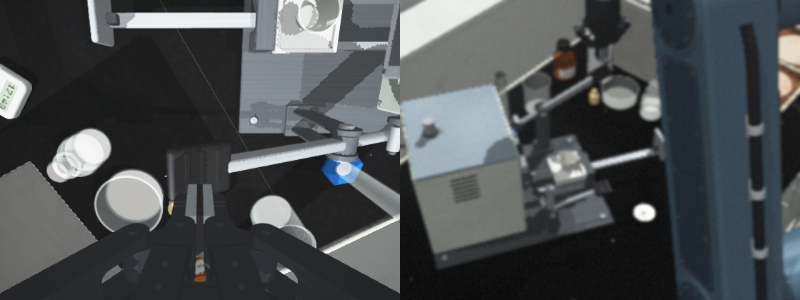

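The wrist view (left half) has the shut fingertips at (200,185), right over the paddle's middle at (199,165). The flap is still shut. Next I press along the paddle's arc.

```bash
python3 -m handwheel '{"grip":[1,1,1,1,1,1,1,1,1,1,1,1],"slide":[[0,0,1.4],[0,0.2,2.8],[0,0,3.5],[0,-0.2,4.2],[0,-0.3,4.9],[0,-0.6,5.6],[0,-0.8,6.3],[0,-1,7],[0,-1.2,7.7],[0,-1.4,8.4],[0,-1.5,9.1],[0,-1.6,9.8]],"yaw":[0,0,0,0,0,0,0,0,0,0,0,0]}' ; python3 -c "
from h import *
st()"
```

```text
t: 4.3
tool_pos: [641.3, -184.6, 154.4]
tcp_rot: [-3.141, 0.002, 2.594]
contact_force: [-1.0, -1.2, 5.9]
width: 0.2
grasp_force: 2.6
t 4.3 tcp_f [-266.1 -127.5  154.4] rot [-3.141e+00  2.000e-03  2.594e+00] F [-1.  -1.2  5.9] j [-0.46  0.45  1.42 -0.    1.27 -1.48] w 0
```

```bash
python3 -m handwheel '{"grip":[1,1,1,1,1,1,1,1,1,1,1,1],"slide":[[0,0,0.7],[0,0,1.4],[0,0,2.1],[0,0,2.8],[0,0.1,3.5],[0,0.2,4.2],[0,0.3,4.9],[0,0.5,5.6],[0,0.7,6.3],[0,0.9,7],[0,1,7.5],[0,1,7.5]],"yaw":[0,0,0,0,0,0,0,0,0,0,0,0]}' ; python3 -c "
from h import *
st()
snap('scene','s2');im,_=snap('top','t2');cv2.imwrite('pics/v2.png',np.hstack([cv2.resize(im[80:250,140:390],(400,300)),cv2.resize(cv2.imread('pics/s2.png')[100:310,150:430],(400,300))]))"
```

```text
t: 5.5
tool_pos: [646.5, -176.6, 81.0]
tcp_rot: [-3.14, 0.002, 2.594]
contact_force: [-8.5, -1.7, 16.5]
width: 0.1
grasp_force: 8.3
t 5.5 tcp_f [-256.7 -127.8   81. ] rot [-3.140e+00  2.000e-03  2.594e+00] F [-8.5 -1.7 16.5] j [-0.44  0.54  1.45 -0.    1.15 -1.46] w 0
```

View pics/v2.png

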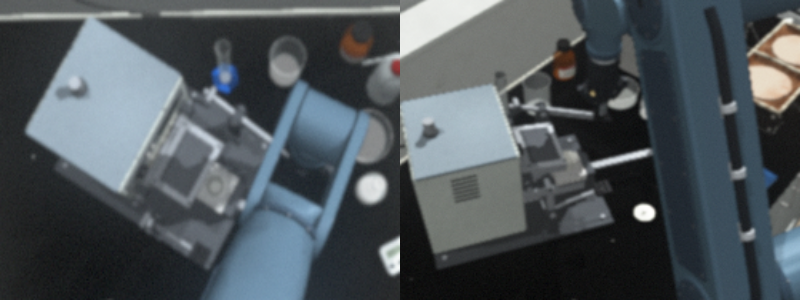

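The door is raised: the flap lies over the tray in both halves, near (190,165) and (540,145). I'll press a little deeper to be sure it passes the catch.

```bash
python3 -m handwheel '{"grip":[1,1,1,1],"slide":[[0,0.1,0.5],[0,0.2,0.8],[0,0.2,0.8],[0,0.2,0.8]],"yaw":[0,0,0,0]}' ; python3 -c "
from h import *
st()"
```

```text
t: 6.0
tool_pos: [647.8, -175.0, 75.6]
tcp_rot: [-3.14, 0.003, 2.595]
contact_force: [-13.5, 1.7, 29.4]
width: -0.1
grasp_force: 14.3
t 6.0 tcp_f [-254.6 -128.1   75.6] rot [-3.140e+00  3.000e-03  2.595e+00] F [-13.5   1.7  29.4] j [-0.44  0.55  1.45 -0.    1.14 -1.46] w 0
```

```bash
python3 -m handwheel '{"grip":[1,1,1,1,1,1,1,1,1,1,1,1],"slide":[[0,-0.3,-1.0],[0,-0.6,-2.5],[0,-0.8,-4],[0,-1,-5.5],[0,-1,-7],[0,-1,-8.5],[0,-0.8,-10],[0,-0.6,-12],[0,-0.3,-14],[0,0,-16],[0,0,-18],[0,0,-19]],"yaw":[0,0,0,0,0,0,0,0,0,0,0,0]}' ; python3 -c "
from h import *
st()"
```

```text
t: 7.2
tool_pos: [648.0, -172.8, 263.0]
tcp_rot: [3.141, 0.003, 2.595]
contact_force: [0.1, -0.2, -0.8]
width: -0.2
grasp_force: 0.0
t 7.2 tcp_f [-252.6 -127.2  263. ] rot [3.141e+00 3.000e-03 2.595e+00] F [ 0.1 -0.2 -0.8] j [-0.44  0.37  1.31  0.    1.46 -1.46] w 0
```

```bash
python3 -m handwheel '{"grip":[1,1,1,1,1,1,1,1,1,1,1],"slide":[[2.5,-4,0],[5,-8,0],[8,-12,0],[11,-15,0],[12.7,-16,0],[12.7,-16,0],[12.7,-16,3],[12.7,-16,6],[12.7,-16,9],[12.7,-16,11],[12.7,-16,11]],"yaw":[0,0,0,0,0,0,0,0,0,0,0]}'
python3 - <<'E'
from h import *
st()
a,_=snap('wrist','w3');b,_=snap('scene','s3')
cv2.imwrite('pics/v3.png',np.hstack([cv2.resize(a,(400,300)),cv2.resize(b[100:310,150:430],(400,300))]))
E
```

```text
t: 8.3
tool_pos: [454.5, -241.7, 147.0]
tcp_rot: [3.14, -0.006, 2.595]
contact_force: [0.1, 0.1, -0.1]
width: -0.4
grasp_force: 0.0
t 8.3 tcp_f [-411.4    3.   147. ] rot [ 3.14  -0.006  2.595] F [ 0.1  0.1 -0.1] j [-0.72  0.15  1.83  0.    1.17 -1.74] w 0
```

View pics/v3.png

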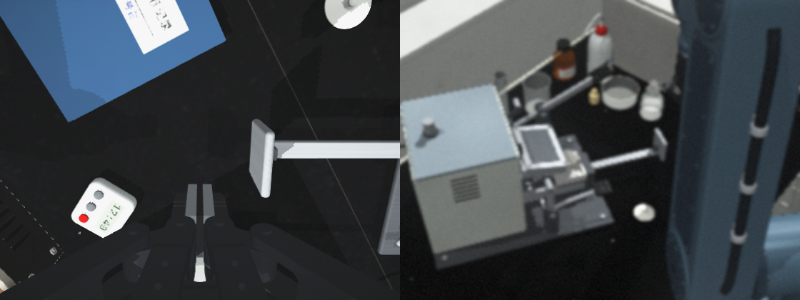

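Door is up on its catch at (540,145) in the right half, and the lever is back up. In the left half the shut fingers are at (200,200), in front of the push plate at (262,160), with nothing beneath them.

```bash
python3 -m handwheel '{"grip":[1,1,1,1,1,1,1,1,1,1,1,1],"slide":[[-0.2,0,3],[-0.3,0,6],[-0.3,0,8.2],[-0.3,0,8.2],[-0.3,1,8.2],[-0.3,2,8.2],[-0.3,2.8,8.2],[-0.3,3.5,8.2],[-0.3,4.2,8.2],[-0.3,5,8.2],[-0.3,6,8.2],[-0.3,7,8.2]],"yaw":[0,0,0,0,0,0,0,0,0,0,0,0]}' ; python3 -c "
from h import *
st()"
```

```text
t: 9.6
tool_pos: [495.2, -185.5, 68.7]
tcp_rot: [-3.141, 0.001, 2.594]
contact_force: [-0.8, -4.1, 3.6]
width: -0.1
grasp_force: 2.3
t 9.6 tcp_f [-342.2   -2.8   68.7] rot [-3.141e+00  1.000e-03  2.594e+00] F [-0.8 -4.1  3.6] j [-0.58  0.29  1.84 -0.    1.01 -1.61] w 0
```

```bash
python3 -m handwheel '{"grip":[1,1,1,1,1,1,1,1,1,1,1],"slide":[[0.1,1,0.2],[0.2,2,0.3],[0.2,3,0.3],[0.2,4,0.3],[0.2,5,0.3],[0.2,6,0.3],[0.2,7,0.3],[0.2,8,0.3],[0.2,9,0.3],[0.2,9.8,0.3],[0.2,10.4,0.3]],"yaw":[0,0,0,0,0,0,0,0,0,0,0]}'
python3 - <<'E'
from h import *
st()
snap('top','t4')
a,_=snap('wrist','w4');b,_=snap('scene','s4')
cv2.imwrite('pics/v4.png',np.hstack([cv2.resize(a,(400,300)),cv2.resize(b[100:310,150:430],(400,300))]))
E
```

```text
t: 10.7
tool_pos: [547.1, -94.6, 64.9]
tcp_rot: [3.141, -0.001, 2.595]
contact_force: [0.5, -4.1, 0.9]
width: 0.2
grasp_force: 1.7
t 10.7 tcp_f [-237.7   -0.4   64.9] rot [ 3.141e+00 -1.000e-03  2.595e+00] F [ 0.5 -4.1  0.9] j [-0.39  0.35  1.77  0.    1.02 -1.41] w 0
```

View pics/v4.png

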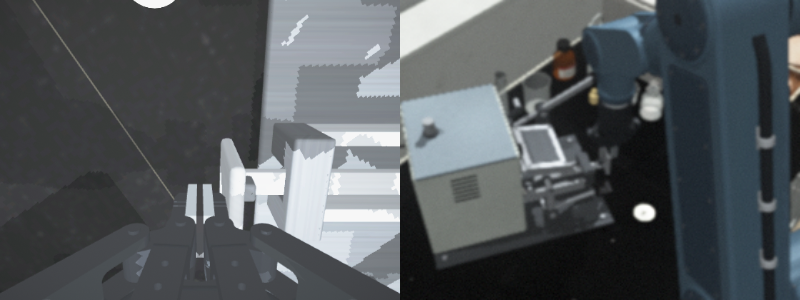

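The wrist view shows the plate at (232,170) ahead of the fingers at (200,200), nearly at the guide block (308,180), and the door is still up. I'll push the rest slowly.

```bash
python3 -m handwheel '{"grip":[1,1,1,1,1,1],"slide":[[0,0.6,0],[0,1.2,0],[0,1.7,0],[0,2.2,0],[0,2.6,0],[0,2.6,0]],"yaw":[0,0,0,0,0,0]}' ; python3 -c "
from h import *
st()"
```

```text
t: 11.45
tool_pos: [561.1, -72.7, 65.4]
tcp_rot: [3.141, 0.001, 2.595]
contact_force: [0.6, 0.2, -0.1]
width: 0.2
grasp_force: 0.0
t 11.45 tcp_f [-211.7   -1.1   65.4] rot [3.141e+00 1.000e-03 2.595e+00] F [ 0.6  0.2 -0.1] j [-0.34  0.36  1.75  0.    1.03 -1.36] w 0
```

```bash
python3 -m handwheel '{"grip":[1,1,1,1],"slide":[[0,0.4,0],[0,0.8,0],[0,1.1,0],[0,1.1,0]],"yaw":[0,0,0,0]}' ; python3 -c "
from h import *
st()"
```

```text
t: 11.85
tool_pos: [562.3, -71.1, 65.6]
tcp_rot: [-3.128, -0.002, 2.596]
contact_force: [-23.6, -31.8, 10.5]
width: -0.3
grasp_force: 19.8
t 11.85 tcp_f [-209.7   -1.3   65.6] rot [-3.128e+00 -2.000e-03  2.596e+00] F [-23.6 -31.8  10.5] j [-0.33  0.37  1.74 -0.02  1.04 -1.34] w 0
```

```bash
python3 -m handwheel '{"grip":[1,1,1,1,1,1,1,1,1,1],"slide":[[0,-0.8,0],[0,-2,0],[0,-4,0],[0,-6,0],[0,-7,-3],[0,-7,-6],[0,-7,-9],[0,-7,-12],[0,-7,-12],[0,-7,-12]],"yaw":[0,0,0,0,0,0,0,0,0,0]}'
python3 - <<'E'
from h import *
st()
a,_=snap('wrist','w5');b,_=snap('scene','s5')
cv2.imwrite('pics/v5.png',np.hstack([cv2.resize(a,(400,300)),cv2.resize(b[100:310,150:430],(400,300))]))
E
```

```text
t: 12.85
tool_pos: [530.6, -123.8, 186.3]
tcp_rot: [3.141, 0.003, 2.595]
contact_force: [-0.9, -0.1, -1.0]
width: 0.1
grasp_force: 0.0
t 12.85 tcp_f [-271.2   -1.3  186.3] rot [3.141e+00 3.000e-03 2.595e+00] F [-0.9 -0.1 -1. ] j [-0.45  0.16  1.73  0.    1.25 -1.47] w 0
```

View pics/v5.png

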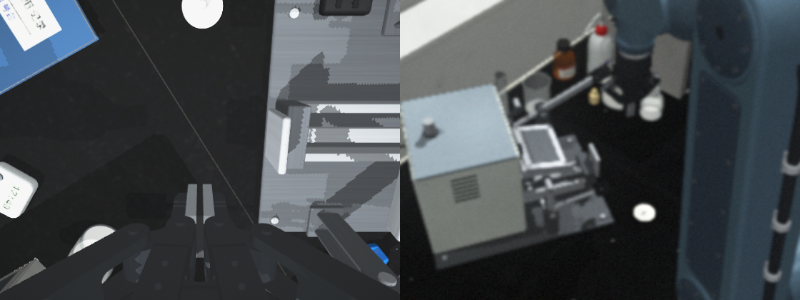

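```bash
python3 -c "
from h import *
print(f(pt('w5',397,200)),f(pt('w5',397,200,92)))
for p in ((485,5),(460,5),(510,5)): print(f(pt('w5',*p)))"
```

```text
[-194.4    7.6   89.7] [-195.1    8.3   92. ]
[-167.2  117.2  115.3]
[-179.5  117.4  114.7]
[-155.6  116.8  117.2]
```

The plate now sits at furnace x = -195, which is home, and the door is still up. The tab is at (-167, about 124). Moving over the tab.

```bash
python3 -m handwheel '{"grip":[1,1,1,1,1,1,1,1,1],"slide":[[3,0,0],[6.5,0,0],[10,1,0],[12.6,4,0],[12.6,7,0],[12.6,9.5,0],[12.6,10.1,1.5],[12.6,10.1,4],[12.6,10.1,4]],"yaw":[0,0,0,0,0,0,0,0,0]}'
python3 - <<'E'
from h import *
st()
a,_=snap('wrist','w6');b,_=snap('top','t6')
cv2.imwrite('pics/v6.png',np.hstack([cv2.resize(a,(400,300)),cv2.resize(b[80:250,140:390],(400,300))]))
E
```

```text
t: 13.85
tool_pos: [471.3, 29.1, 141.1]
tcp_rot: [-3.139, -0.008, 2.596]
contact_force: [-0.7, -0.2, -0.5]
width: -0.1
grasp_force: 0.0
t 13.85 tcp_f [-170.7  128.3  141.1] rot [-3.139 -0.008  2.596] F [-0.7 -0.2 -0.5] j [-0.19  0.06  1.94  0.    1.15 -1.22] w 0
```

View pics/v6.png

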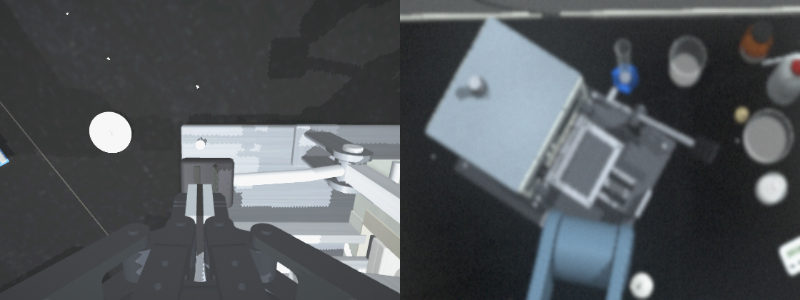

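The fingertips at (200,190) stand over the black tab at (207,175), and the door is still up. Pressing down now.

```bash
python3 -m handwheel '{"grip":[1,1,1,1,1,1,1,1,1,1],"slide":[[-0.2,0,1],[-0.2,0,2],[-0.2,0,3],[-0.2,0,4],[-0.2,0,5],[-0.2,0,5.8],[-0.2,0,6.2],[-0.2,0,6.2],[-0.2,0,6.2],[-0.2,0,6.2]],"yaw":[0,0,0,0,0,0,0,0,0,0]}' ; python3 -c "
from h import *
st()"
```

```text
t: 14.95
tool_pos: [476.3, 27.0, 83.5]
tcp_rot: [-3.142, -0.0, 2.595]
contact_force: [-1.8, -1.2, 2.1]
width: -0.0
grasp_force: 0.9
t 14.95 tcp_f [-169.9  123.    83.5] rot [-3.142 -0.     2.595] F [-1.8 -1.2  2.1] j [-0.19  0.16  1.97 -0.    1.02 -1.22] w 0
```

```bash
python3 -m handwheel '{"grip":[1,1,1,1,1,1,1,1,1,1,1,1],"slide":[[0,0,0.2],[0,0,0.2],[0,0,0.2],[0,0,0.2],[0,0,0.2],[0,0,0.2],[0,0,-2],[0,0,-4.5],[0,0,-8],[0,-3,-12],[0,-6,-15],[0,-7,-15]],"yaw":[0,0,0,0,0,0,0,0,0,0,0,0]}' ; python3 -m handwheel '{"grip":[1,1,1,1,1,1],"slide":[[0,-3,0],[0,-6,0],[0,-9,0],[0,-12,0],[0,-12,0],[0,-12,0]],"yaw":[0,0,0,0,0,0]}'
python3 - <<'E'
from h import *
st()
b,_=snap('top','t7');a,_=snap('scene','s7')
cv2.imwrite('pics/v7.png',np.hstack([cv2.resize(b[80:250,140:390],(400,300)),cv2.resize(a[100:310,150:430],(400,300))]))
E
```

```text
t: 16.15
tool_pos: [441.6, -35.0, 237.9]
tcp_rot: [3.14, 0.009, 2.594]
contact_force: [-0.0, -0.8, -0.7]
width: -0.0
grasp_force: 0.0
t: 16.75
tool_pos: [377.3, -135.3, 232.7]
tcp_rot: [3.141, -0.001, 2.593]
contact_force: [-0.2, -0.0, 0.9]
width: -0.1
grasp_force: 0.0
t 16.75 tcp_f [-360.1  124.1  232.7] rot [ 3.141e+00 -1.000e-03  2.593e+00] F [-0.2 -0.   0.9] j [-0.64 -0.24  2.01  0.    1.37 -1.67] w 0
```

View pics/v7.png

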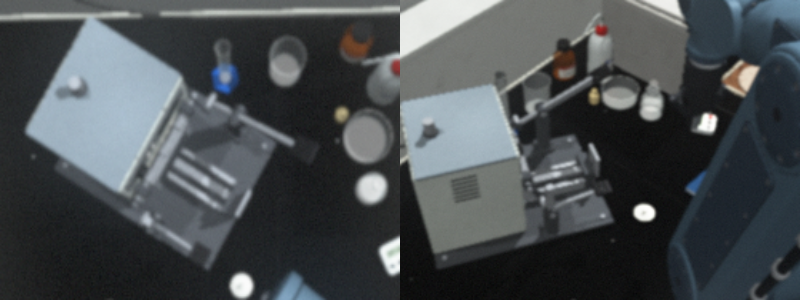

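The door hangs shut in both halves, the plate is home at (243,203), and the bench items are where they were. I'll compare depths with the start, let it settle, then hand in.

```bash
python3 -m handwheel '{"grip":[1,1,1,1,1],"slide":[[0,0,0],[0,0,0],[0,0,0],[0,0,0],[0,0,0]],"yaw":[0,0,0,0,0]}' >/dev/null
python3 - <<'E'
from h import *
st(); snap('top','t8')
from numpy import load
a=load('pics/top0.npz');b=load('pics/t8.npz');T=a['world_from_camera']
for x in (-20,-30,-40,-50,-60):
    for y in (-45,0,45):
        w=np.r_[O+x*X+y*Y,140.]; c=T[:3,:3].T@(w-T[:3,3]); u=int(a['cx']-a['fx']*c[0]/c[2]); v=int(a['cy']+a['fy']*c[1]/c[2])
        print(x,y,round(float(a['d'][v,u]),1),round(float(b['d'][v,u]),1))
E
```

```text
t 17.35 tcp_f [-359.8  123.9  233.3] rot [3.142 0.    2.595] F [-0.5 -0.1  0.2] j [-0.64 -0.24  2.01  0.    1.37 -1.67] w 0
-20 -45 1237.3 1237.3
-20 0 1230.9 1220.3
-20 45 1234.6 1234.1
-30 -45 1247.1 1247.1
-30 0 1250.5 1254.0
-30 45 1253.6 1252.2
-40 -45 1318.7 1316.4
-40 0 1310.2 1315.1
-40 45 1305.4 1306.4
-50 -45 1371.5 1366.9
-50 0 1366.2 1327.5
-50 45 1362.8 1362.8
-60 -45 1368.4 1372.7
-60 0 1367.8 1369.7
-60 45 1360.9 1366.0
```

The flap's depth matches the starting shut state, so I'm handing in.

```bash
python3 -c "
from rig import env
print(env.job_done())"
```

```text
the job is handed in; nothing more can be done
None
```

The furnace is charged and the job is handed in at about 17 s on the robot's clock: the door is shut, the hearth is home and the arm is clear. The final views and depth readings bear this out, but I could not see the crucible behind the shut door, and the hand-in gave no verdict.

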